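# Seal the culture tube and hold it on the vortex mixer

### The job

Push the blue snap cap of the culture tube fully home while the tube stands in its wire rack, then take that tube out and press it, upright and round end down, into the black rubber cup of the touch-run vortex mixer. Press gently, so that the cup is about half way down its 8 mm spring travel (neither barely touched nor jammed on its stop), let it mix like that for at least 3 seconds, and finish with the gripper still holding the tube pressed there: do not let go or put it down. Leave the two other tubes, the bottle and the timer where they are.

Things in the scene. Friction and masses are not known exactly. Their poses are not given: they have to be found in the camera images.
- tube: The tube to work on: milky-white round-bottom culture tube, 17 mm diameter, 100 mm long without cap, with a BLUE snap cap, about 40 g in all. Origin at the lowest point of its round bottom, z up along the tube. It stands in a cell of the wire rack, bottom about 7 mm above the table, and may lean up to 3 degrees there. With the cap up the whole is 109 to 111 mm tall, with the cap home 104 mm.
- cap_top (a point): Centre of the flat top of the blue cap (cap 20 mm diameter, 20 mm tall; it moves along the tube's axis). With the cap fully home this point is 104 mm above the tube's origin. The cap is strong enough to be gripped by its sides and to lift or press the tube by.
- snapcap (a joint): Travel of the blue cap down the tube in m: 0 = up (vented position), 0.007 = fully home (sealed, a solid stop). Starts between 0 and 0.002. Friction-held: it takes about 6 N to slide and stays where it is pushed.
- rack: Green coated-wire tube rack, fixed: 3 rows by 8 columns of square cells, pitch 22.5 mm; 71 mm wide (its x), 184 mm long (its y), 70 mm tall; origin at the centre of its underside. Its three tubes stand at least 67 mm apart along its y, so fingers closing along its x have room at a cap. Cells leave about 1 mm play: lift a tube straight up until its bottom is above 75 mm.
- mixer: Touch-run vortex mixer, fixed to the table: light-grey housing 150 mm (x) by 118 mm (y), flat top 88 mm above the table, sloped panel with knob, switch and green lamp on its -x side; origin at the centre of the underside. Its rubber cup stands above the top, 30 mm from the origin along its +x.
- cup_seat (a point): Centre of the inner floor of the black rubber cup, 112 mm above the table when the cup is up; it moves down with the cup. The cup is 38 mm across its rim (inside 30 mm), narrowing to a floor of about 18 mm; the rim is 15 mm above this point. A tube standing in the cup has its round bottom on this point.
- mixer_cup (a joint): How far the mixer cup is pressed down in m: 0 = up, 0.008 = on its stop. It is a spring: it begins to move at about 2 N, then 1 N more per mm, so 6 N at half travel and 10 N at the stop; it springs back when released. The mixer runs while the cup is pressed.
- white_tube: Bystander: the same tube, 104 mm tall, sealed with a white cap, standing in the rack; origin at its lowest point.
- orange_tube: Bystander: the same tube, 104 mm tall, sealed with an orange cap, standing in the rack; origin at its lowest point.
- bottle: Bystander: amber reagent bottle with white cap, 56 mm diameter, 135 mm tall; origin at the centre of its underside.
- timer: Bystander: white laboratory timer lying on the bench, 66 x 62 x 18 mm; origin at the centre of its underside.
There are look-alikes about, which are no part of the job. What is shaped like the rack but yellow is not meant.

How it is judged:
By the outcome, as a careful person would: the job done as asked, in the order asked, and still so for the second after the job is handed in, while the arm keeps its last pose, push and grip.
It also fails if it takes over 56 s, if anything falls off the work surface, if the arm or the gripper's body presses on something with over 40 N, if the wrist force passes 120 N, or if a joint passes its speed limit or range.

### The arm

A 6-joint arm with a two-finger parallel gripper is mounted at the origin on the work surface. World frame = base frame: x ahead of the robot, y to its left, z up, the work surface at z = 0. Lengths are in m, angles in rad, forces in N, time in s.
With the tool pointing down it reaches from about 0.4 to 0.825 m from the base axis. Payload 7 kg.
Tool frame: the origin (TCP) lies at the very end of the fingers, on their centre line; the grasp point (between the pads) lies grip_depth behind it (grip_depth is the distance from the TCP to the grasp point, in m); z points along the fingers, y is the line along which they close (so a half turn about z gives the same grasp; the last joint's range is limited). The gripper opens to 88 mm and grips with 3 to 60 N. Pads are 19 mm wide; open, the fingers measure 130 mm over their backs; the gripper's body (78 mm by 193 mm) begins 47 mm behind the grasp point.
Start: joints at [1.558, 0.359, 0.012, 0, -1.224, -0.288], TCP at [0.2, 0.645, 0.227] pointing down, gripper open.
Joint ranges: [-3.07, 3.07], [-1.43, 2.12], [-1.02, 1.25], [-3.03, 1.67], [-3.05, -0], [-3.03, 3.03]. Speed limits (rad/s): [2.39, 2.39, 3.01, 3.14, 3.14, 3.14].

### API

Orientations are given as a unit quaternion [x, y, z, w].
In Python, from plant import sense, grab_frame, camera_info, sign_off, grip_depth gives the robot as it stands. The module is installed in compiled form; this text tells all that it offers.
- The arm moves only by the tool carry_out, never from a script. Its argument "rows" is a list of rows, each a list of 7 numbers: the shift along the tool's x, y, z scaled (see below), then the turn, a rotation vector about the tool's x, y, z scaled (see below), then the opening, from -1 (shut) to 1 (fully open). A call has 1 to 20 rows; each row shifts and turns the commanded pose from where the row before left it, along the tool's axes as they then stand; what a row does not reach is not made up. The controller multiplies each number of a shift by 0.5 m and each number of a turn by 0.12 rad. A row lasts 1/10 s, in which the tool goes at most 50 mm and 8.59 degrees, less where a joint would pass 70% of its speed; a pose out of reach is approached as far as the arm can. A call with a number of a shift or a turn outside -1 to 1 is refused whole. A call with a gripper value outside its range is refused whole. The fingers move at their own pace and stop on an object; "grip_force" is the grip in N (left out, the last holds). Time passes only in rows, so rows that do not move let the fingers close. It gives the time, the measured TCP pose, the force, the opening and the grip force at its end, in the units of the state.
- sense(): the state, without advancing time (a new reading comes with each control period).
- grab_frame(name): name is "scene" or "top" or "wrist"; returns (picture, depth): 420x560x3 uint8, red, green, blue; 420x560 float32, m along the optical axis (not along the pixel's ray), 0 where there is no reading.
- camera_info(name): a dict with "fx", "fy", "cx", "cy" (pixels), "extrinsics" (4x4, takes a point from camera to world coordinates); the wrist camera has in their place "mount" (4x4, takes a point from camera to tool coordinates, whose origin is the TCP and whose axes are the flange's). Camera axes: x right, y down, z forward; pixel columns grow to the right and rows downward; lengths in m; the calibration is good to about 2 mm. A picture is of the moment at which its call begins: read the wrist's pose just before it. camera_info takes no time and is no camera call.
- sign_off(): hands the job in; it is judged then, once.
The state is a dict: "t": time; "joint_pos": joint angles; "qvel": joint speeds; "effort": joint torques, N m; "eef_pos": TCP position; "tcp_rot": TCP orientation; "ft_force": force on the tool from outside, world axes, zero at the start; "wrist_torque": the same for the moment, N m; "opening": finger opening in m; "grasp_force": force on a finger pad.
Only numpy, scipy, OpenCV 4.12 (cv2) and the standard library are available. Lean on these libraries where they do the work, as an engineer would, in place of code of your own. Each camera call takes 0.05 s, during which the arm holds its last target. There are 200 camera calls.

## Working session

There is one attempt and no reset: what is moved stays moved. The work goes in short steps, Python scripts to look and compute and a tool call to move; the robot and the scene stay as the last step left them, time stands still between calls to the robot, and variables do not carry over. Pictures are saved under pics/ and viewed, at most 10 in all, crops included, and the job is handed in when it is done.

Besides the shell and the picture viewer there is one more tool, called after "Request:" by a JSON object that holds its "method" and its "body", one argument or row to a line. carry_out: Moves the arm, as the interface text tells. Shifts and turns lie within -1 to 1; 1 stands for 0.5 m of shift or 0.12 rad of turn. Its arguments: {"type":"object","properties":{"rows":{"type":"array","items":{"type":"array","items":{"type":"number","minimum":-1,"maximum":1}}},"grip_force":{"type":"number"}},"required":["rows"]}

```bash
mkdir -p pics; python3 - <<'E'
from plant import *
import cv2,numpy as np
s=sense();print(s);print(grip_depth)
for n in("scene","top"):
    c=camera_info(n);print(n,{k:np.round(v,4).tolist() for k,v in c.items()})
    p,d=grab_frame(n);cv2.imwrite(f"pics/{n}0.png",p[...,::-1]);np.save(f"pics/{n}0d.npy",d)
print(camera_info("wrist"))
E
```

```text
{'t': 0.0, 'joint_pos': array([ 1.55812573e+00,  3.59375408e-01,  1.10653388e-02, -3.60318720e-04,
       -1.22407283e+00, -2.88108367e-01]), 'qvel': array([-0.00017361, -0.00064659, -0.00120238,  0.00151562,  0.00145177,
       -0.0007966 ]), 'effort': array([ 9.52384798e-04, -5.82716453e+01,  2.93057477e+01,  6.99715421e+00,
        7.24798796e-03, -1.64380212e-04]), 'eef_pos': array([0.19985053, 0.64423387, 0.22563108]), 'tcp_rot': array([ 9.88703280e-01, -1.49883841e-01, -5.88800919e-05,  8.09031652e-04]), 'ft_force': array([0.41968792, 0.01670231, 0.23309264]), 'wrist_torque': array([-0.0079087 ,  0.02943666,  0.04703341]), 'grasp_force': 0.0, 'opening': 0.08769695980265364}
0.0188
scene {'fx': 388.6053, 'fy': 388.6053, 'cx': 279.6899, 'cy': 203.4635, 'extrinsics': [[-0.179, 0.7857, -0.5921, 1.0317], [0.9838, 0.1383, -0.1139, 0.0836], [-0.0076, -0.6029, -0.7978, 0.7005], [0.0, 0.0, 0.0, 1.0]]}
top {'fx': 461.3087, 'fy': 461.3087, 'cx': 282.6241, 'cy': 208.2037, 'extrinsics': [[0.0044, -0.9881, 0.1538, 0.4221], [-1.0, -0.0032, 0.0082, -0.0173], [-0.0076, -0.1539, -0.9881, 0.9352], [0.0, 0.0, 0.0, 1.0]]}
{'fx': 307.33583806430073, 'fy': 307.33583806430073, 'cx': 280.4924331167906, 'cy': 210.1887335620482, 'mount': array([[ 1.97848232e-05, -9.65509252e-01, -2.60368746e-01,
         6.89468517e-02],
       [ 9.99999989e-01,  5.65654884e-05, -1.33770585e-04,
        -8.07606044e-04],
       [ 1.43884623e-04, -2.60368741e-01,  9.65509243e-01,
        -1.56765431e-01],
       [ 0.00000000e+00,  0.00000000e+00,  0.00000000e+00,
         1.00000000e+00]])}
```

View pics/scene0.png

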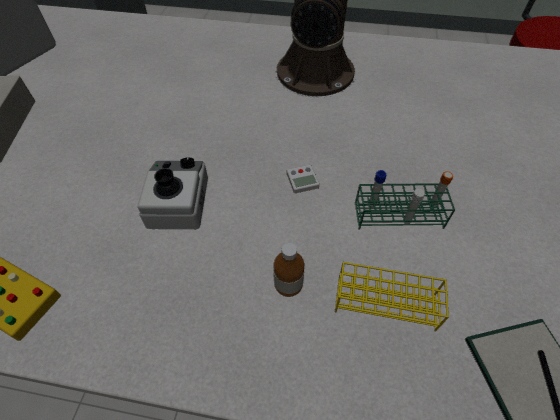

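View pics/top0.png

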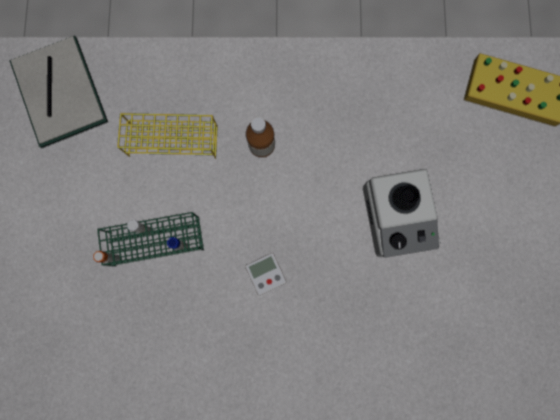

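The scene view shows the blue cap at (380,176) in the green rack and the mixer cup at (168,188). In the top view the blue cap is at (174,243), white at (133,227), orange at (101,257), and the cup at (404,197).

```bash
cat > h.py <<'E'
from plant import *
import cv2,numpy as np
from scipy.spatial.transform import Rotation as R
def T_of(n,s=None):
    c=camera_info(n)
    if n!="wrist": return c,c["extrinsics"]
    s=s or sense();T=np.eye(4);T[:3,:3]=R.from_quat(s["tcp_rot"]).as_matrix();T[:3,3]=s["eef_pos"]
    return c,T@c["mount"]
def cloud(n,d,s=None):
    c,T=T_of(n,s);v,u=np.mgrid[:d.shape[0],:d.shape[1]]
    P=np.stack([(u-c["cx"])/c["fx"]*d,(v-c["cy"])/c["fy"]*d,d],-1)
    return P@T[:3,:3].T+T[:3,3]
def atz(n,u,v,z,s=None):
    c,T=T_of(n,s);r=T[:3,:3]@np.array([(u-c["cx"])/c["fx"],(v-c["cy"])/c["fy"],1])
    return T[:3,3]+r*(z-T[2,3])/r[2]
def proj(n,P,s=None):
    c,T=T_of(n,s);q=(np.atleast_2d(P)-T[:3,3])@T[:3,:3]
    return np.stack([c["fx"]*q[:,0]/q[:,2]+c["cx"],c["fy"]*q[:,1]/q[:,2]+c["cy"]],1)
def masks(p):
    h=cv2.cvtColor(p,cv2.COLOR_RGB2HSV);H,S,V=[h[...,i].astype(int) for i in range(3)]
    return dict(blue=(H>108)&(H<130)&(S>130)&(V>40),green=(H>60)&(H<98)&(S>70),orange=(H>4)&(H<16)&(S>120))
E
python3 - <<'E'
from h import *
for n in("scene","top"):
    p=cv2.imread(f"pics/{n}0.png")[...,::-1].copy();d=np.load(f"pics/{n}0d.npy");P=cloud(n,d);m=masks(p)
    nb,l,st,ce=cv2.connectedComponentsWithStats(m["blue"].astype(np.uint8))
    for i in range(1,nb):
        if st[i,4]>15:
            q=P[l==i];t=q[:,2]>np.percentile(q[:,2],60);print(n,"blue",st[i],ce[i],np.median(q,0),np.median(q[t],0),q[:,2].max())
    # mixer
    g=(np.abs(P[...,2]-.088)<.008)&(P[...,1]<-.15)&(P[...,0]<.62)&(d>0)
    q=P[g];print("mixertop",len(q),cv2.minAreaRect(q[:,:2].astype(np.float32)*1000),np.median(q[:,2]))
    g=(P[...,2]>.118)&(P[...,2]<.14)&(P[...,1]<-.15)&(P[...,1]>-.4)&(P[...,0]<.62)
    q=P[g];print("rim",len(q),q.mean(0),q.min(0),q.max(0),cv2.minEnclosingCircle(q[:,:2].astype(np.float32)*1000))
    g=m["green"]&(np.abs(P[...,2]-.068)<.008)&(P[...,1]>.1)
    q=P[g];print("rack",len(q),cv2.minAreaRect(q[:,:2].astype(np.float32)*1000))
E
```

```text
scene blue [376 170  10  14  74] [380.75675676 175.09459459] [0.49310987 0.18585522 0.11624912] [0.49027228 0.18558832 0.11729858] 0.11918876963268599
mixertop 2386 ((377.28912353515625, -565.0673828125), (907.0759887695312, 250.85311889648438), 52.78404235839844) 0.08764919288672274
rim 175 [ 0.57632736 -0.23715533  0.12457803] [ 0.5568535  -0.25521884  0.11807999] [ 0.59590664 -0.21817684  0.12934053] ((576.7954711914062, -236.53221130371094), 19.949556350708008)
rack 665 ((500.7948913574219, 245.2093505859375), (72.9846420288086, 182.79788208007812), 10.466789245605469)
top blue [167 237  13  12 106] [172.86792453 242.47169811] [0.48778069 0.18438246 0.11542034] [0.48719169 0.18414457 0.11666326] 0.11936605338549888
mixertop 3060 ((553.5616455078125, -239.4271240234375), (141.0342559814453, 110.9688491821289), 9.722228050231934) 0.08744990458506408
rim 185 [ 0.57509928 -0.23728217  0.12497094] [ 0.55600271 -0.25335838  0.118101  ] [ 0.59241997 -0.21761108  0.13001719] ((574.4449462890625, -236.0013427734375), 18.51797103881836)
rack 464 ((498.1239318847656, 243.91615295410156), (68.63784790039062, 180.87110900878906), 10.498265266418457)
```

Request:
{"method": "carry_out", "body": {
  "rows": [
    [0,0,0,0,0,0.906,-1],
    [0,0,0,0,0,0.906,-1],
    [0,0,0,0,0,0.906,-1],
    [0,0,0,0,0,0.906,-1],
    [0,0,0,0,0,0.906,-1],
    [0,0,0,0,0,0.906,-1],
    [0,0,0,0,0,0.906,-1],
    [0,0,0,0,0,0.906,-1],
    [0,0,0,0,0,0.906,-1],
    [0,0,0,0,0,0.906,-1]
  ]
}}

```text
t: 1.1
eef_pos: [0.1999, 0.6444, 0.2259]
tcp_rot: [0.767, -0.641, 0.0, 0.0]
ft_force: [0.4, -1.1, 0.2]
opening: 0.0132
grasp_force: 0.0
```

Request:
{"method": "carry_out", "body": {
  "rows": [
    [0.072,-0.0287,0,0,0,0,-1],
    [0.072,-0.0287,0,0,0,0,-1],
    [0.072,-0.0287,0,0,0,0,-1],
    [0.072,-0.0287,0,0,0,0,-1],
    [0.072,-0.0287,0,0,0,0,-1],
    [0.072,-0.0287,0,0,0,0,-1],
    [0.072,-0.0287,0,0,0,0,-1],
    [0.072,-0.0287,0,0,0,0,-1],
    [0.072,-0.0287,0,0,0,0,-1],
    [0.072,-0.0287,0,0,0,0,-1],
    [0.072,-0.0287,0,0,0,0,-1],
    [0.072,-0.0287,0,0,0,0,-1],
    [0.072,-0.0287,0,0,0,0,-1],
    [0.072,-0.0287,0,0,0,0,-1],
    [0,0,0,0,0,0,-1],
    [0,0,0,0,0,0,-1],
    [0,0,0,0,0,0,-1]
  ]
}}

```text
t: 2.8
eef_pos: [0.4889, 0.1859, 0.2264]
tcp_rot: [0.769, -0.64, -0.0, 0.0]
ft_force: [-0.5, 0.1, 0.6]
opening: 0.0009
grasp_force: 0.0
```

```bash
cat >> h.py <<'E'
def pose(s): 
    M=R.from_quat(s["tcp_rot"]).as_matrix();return s["eef_pos"],M
def to(s,tgt,ang=None):
    "tool-frame shift in units and yaw turn in units"
    p,M=pose(s);print("shift units",np.round(M.T@(np.array(tgt)-p)/.5,4),"yaw y",np.round(np.degrees(np.arctan2(M[1,1],M[0,1])),2),"zaxis",np.round(M[:,2],4))
E
python3 - <<'E'
from h import *
s=sense();print(s["t"],s["eef_pos"],s["opening"],s["ft_force"])
p,d=grab_frame("wrist");cv2.imwrite("pics/w1.png",p[...,::-1]);np.save("pics/w1d.npy",d)
P=cloud("wrist",d,s);m=masks(p)["blue"]
nb,l,st,ce=cv2.connectedComponentsWithStats(m.astype(np.uint8));i=1+np.argmax(st[1:,4])
q=P[(l==i)&(d>0)];z=np.percentile(q[:,2],90);t=q[abs(q[:,2]-z)<.004]
print(st[i],ce[i],z,np.median(q[:,2]),t.mean(0),cv2.minEnclosingCircle(t[:,:2].astype(np.float32)*1000))
to(s,[*t.mean(0)[:2],.13])
E
```

```text
2.8 [0.48886096 0.18589458 0.2263786 ] 0.000918989368576536 [-0.53667747  0.06910412  0.58021556]
[270 193  23  25 451] [280.62527716 205.34146341] 0.11573416477440848 0.11474886141245874 [0.48813507 0.1864762  0.11482476] ((487.8768615722656, 186.96212768554688), 10.212299346923828)
shift units [-0.0014  0.0011  0.1928] yaw y -169.52 zaxis [-3.e-04 -1.e-04 -1.e+00]
```

View pics/w1.png

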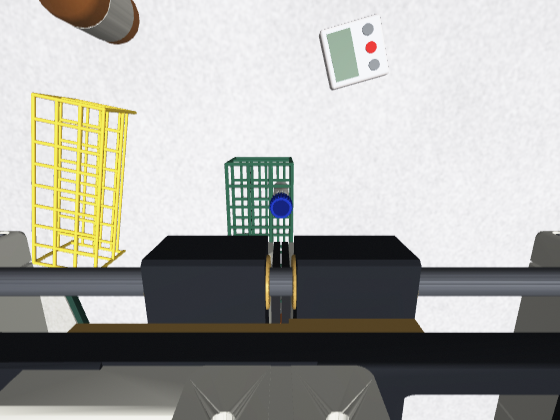

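The wrist view shows the blue cap at (280,205) in the rack's edge row, with the closed fingers just below it in the picture. I go down above it and press slowly.

Request:
{"method": "carry_out", "body": {
  "rows": [
    [-0.0014,0.0011,0.04,0,0,0,-1],
    [0,0,0.05,0,0,0,-1],
    [0,0,0.05,0,0,0,-1],
    [0,0,0.04,0,0,0,-1],
    [0,0,0.02,0,0,0,-1],
    [0,0,0,0,0,0,-1],
    [0,0,0,0,0,0,-1]
  ]
}}

```text
t: 3.55
eef_pos: [0.4888, 0.1869, 0.1273]
tcp_rot: [0.769, -0.639, 0.0, -0.0]
ft_force: [-0.8, -0.4, 0.5]
opening: 0.0007
grasp_force: 0.0
```

Request:
{"method": "carry_out", "body": {
  "rows": [
    [0,0,0.004,0,0,0,-1],
    [0,0,0.004,0,0,0,-1],
    [0,0,0.004,0,0,0,-1],
    [0,0,0.004,0,0,0,-1],
    [0,0,0,0,0,0,-1]
  ]
}}

```text
t: 4.05
eef_pos: [0.4884, 0.186, 0.1184]
tcp_rot: [0.769, -0.64, -0.0, 0.0]
ft_force: [-0.0, 0.4, 0.2]
opening: 0.0004
grasp_force: 0.0
```

Request:
{"method": "carry_out", "body": {
  "rows": [
    [0,0,0.002,0,0,0,-1],
    [0,0,0.002,0,0,0,-1],
    [0,0,0,0,0,0,-1]
  ]
}}

```text
t: 4.35
eef_pos: [0.4885, 0.1862, 0.1165]
tcp_rot: [0.769, -0.64, 0.0, -0.0]
ft_force: [-0.9, -0.1, -0.3]
opening: 0.0004
grasp_force: 0.0
```

Request:
{"method": "carry_out", "body": {
  "rows": [
    [0,0,0.002,0,0,0,-1],
    [0,0,0.002,0,0,0,-1],
    [0,0,0,0,0,0,-1]
  ]
}}

```text
t: 4.65
eef_pos: [0.4892, 0.1866, 0.1153]
tcp_rot: [0.769, -0.639, 0.0, -0.001]
ft_force: [0.4, -0.1, 5.0]
opening: 0.0006
grasp_force: 2.4
```

Request:
{"method": "carry_out", "body": {
  "rows": [
    [0,0,0.002,0,0,0,-1],
    [0,0,0.002,0,0,0,-1],
    [0,0,0,0,0,0,-1]
  ]
}}

```text
t: 4.95
eef_pos: [0.4893, 0.1866, 0.1133]
tcp_rot: [0.769, -0.639, 0.0, -0.001]
ft_force: [0.1, -0.3, 4.2]
opening: 0.0002
grasp_force: 2.6
```

Request:
{"method": "carry_out", "body": {
  "rows": [
    [0,0,0.002,0,0,0,-1],
    [0,0,0,0,0,0,-1]
  ]
}}

```text
t: 5.15
eef_pos: [0.4893, 0.1866, 0.1124]
tcp_rot: [0.769, -0.639, 0.0, -0.001]
ft_force: [0.3, 0.4, 5.1]
opening: 0.0004
grasp_force: 2.6
```

Request:
{"method": "carry_out", "body": {
  "rows": [
    [0,0,0.002,0,0,0,-1],
    [0,0,0.001,0,0,0,-1],
    [0,0,0,0,0,0,-1]
  ]
}}

```text
t: 5.45
eef_pos: [0.4893, 0.1866, 0.1109]
tcp_rot: [0.769, -0.639, 0.0, -0.001]
ft_force: [0.5, -0.9, 6.4]
opening: 0.0002
grasp_force: 2.7
```

Request:
{"method": "carry_out", "body": {
  "rows": [
    [0,0,0.002,0,0,0,-1],
    [0,0,0,0,0,0,-1]
  ]
}}

```text
t: 5.65
eef_pos: [0.4898, 0.1869, 0.1104]
tcp_rot: [0.769, -0.639, 0.001, -0.001]
ft_force: [-0.7, -0.3, 8.5]
opening: 0.0005
grasp_force: 4.1
```

Request:
{"method": "carry_out", "body": {
  "rows": [
    [0,0,0.003,0,0,0,-1],
    [0,0,0,0,0,0,-1]
  ]
}}

```text
t: 5.85
eef_pos: [0.4906, 0.1872, 0.11]
tcp_rot: [0.769, -0.639, 0.001, -0.002]
ft_force: [-1.7, -1.1, 16.3]
opening: 0.0002
grasp_force: 8.1
```

Request:
{"method": "carry_out", "body": {
  "rows": [
    [0,0,0.004,0,0,0,-1],
    [0,0,0,0,0,0,-1],
    [0,0,0,0,0,0,-1]
  ]
}}

```text
t: 6.15
eef_pos: [0.4913, 0.1876, 0.1094]
tcp_rot: [0.769, -0.639, 0.002, -0.003]
ft_force: [-3.2, -0.8, 26.1]
opening: 0.0003
grasp_force: 13.0
```

Request:
{"method": "carry_out", "body": {
  "rows": [
    [0,0,-0.01,0,0,0,-1],
    [0,0,-0.04,0,0,0,-1],
    [0,0,-0.06,0,0,0,0],
    [0,0,-0.06,0,0,0,0.1],
    [0,0,-0.05,0,0,0,0.1],
    [0,0,0,0,0,0,0.1],
    [0,0,0,0,0,0,0.1],
    [0,0,0,0,0,0,0.1]
  ]
}}

```text
t: 6.95
eef_pos: [0.4879, 0.1858, 0.2145]
tcp_rot: [0.769, -0.64, -0.0, 0.001]
ft_force: [-0.1, 0.7, -0.1]
opening: 0.0426
grasp_force: 0.0
```

```bash
python3 - <<'E'
from h import *
s=sense();print(s["t"],s["eef_pos"],s["opening"],s["ft_force"])
p,d=grab_frame("wrist");cv2.imwrite("pics/w2.png",p[110:300,150:430,::-1].repeat(2,0).repeat(2,1))
P=cloud("wrist",d,s);m=masks(p)["blue"]
nb,l,st,ce=cv2.connectedComponentsWithStats(m.astype(np.uint8));i=1+np.argmax(st[1:,4])
q=P[(l==i)&(d>0)];z=np.percentile(q[:,2],90);t=q[abs(q[:,2]-z)<.004]
print(st[i],ce[i],z,np.median(q[:,2]),t.mean(0),cv2.minEnclosingCircle(t[:,:2].astype(np.float32)*1000))
to(s,[*t.mean(0)[:2],.08])
# visible tube body beneath the cap
for n in("scene","top"):
    p,d=grab_frame(n);P=cloud(n,d);b=masks(p)["blue"]&(P[...,2]>.08)&(P[...,2]<.13)&(P[...,1]>.1)&(P[...,1]<.3);q=P[b];print(n,len(q),q.mean(0) if len(q) else 0, np.percentile(q[:,2],90) if len(q) else 0)
E
```

```text
6.95 [0.48788364 0.1858462  0.21451371] 0.04259483803212411 [-0.06790167  0.68702058 -0.14927595]
[266 195  24  26 481] [277.56756757 207.81912682] 0.11002734517049936 0.10905048467546438 [0.48970835 0.18763189 0.1091552 ] ((489.6758728027344, 187.97169494628906), 10.376886367797852)
shift units [-0.003  -0.0047  0.269 ] yaw y -169.54 zaxis [-1.5e-03 -7.0e-04 -1.0e+00]
scene 93 [0.49427424 0.18635796 0.10684615] 0.11152977808598405
top 103 [0.48887656 0.1858297  0.10930499] 0.11220231373241049
```

View pics/w2.png

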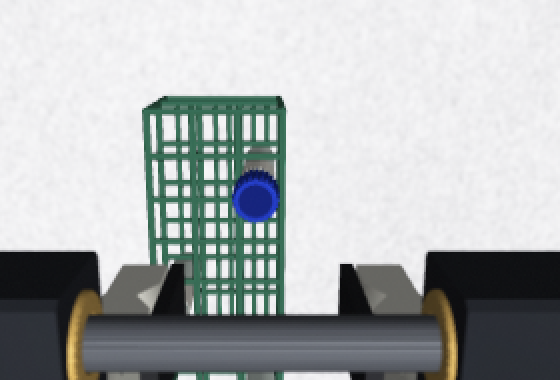

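The crop (2x, offset 150,110) shows the cap seated lower, at about (278,208) in full-frame pixels, between the open fingers. Its top went from z 0.116 to 0.110, so it is home. Now the grasp.

Request:
{"method": "carry_out", "body": {
  "rows": [
    [-0.003,-0.0047,0.03,0,0,0,0.1],
    [0,0,0.05,0,0,0,0.1],
    [0,0,0.05,0,0,0,0.1],
    [0,0,0.05,0,0,0,0.1],
    [0,0,0.04,0,0,0,0.1],
    [0,0,0.03,0,0,0,0.1],
    [0,0,0.019,0,0,0,0.1],
    [0,0,0,0,0,0,0.1],
    [0,0,0,0,0,0,0.1]
  ]
}}

```text
t: 8.0
eef_pos: [0.4908, 0.1882, 0.0813]
tcp_rot: [0.769, -0.64, 0.0, 0.0]
ft_force: [-0.4, 0.3, 0.6]
opening: 0.0482
grasp_force: 0.0
```

Request:
{"method": "carry_out", "body": {
  "rows": [
    [0,0,0,0,0,0,-0.3],
    [0,0,0,0,0,0,-0.5],
    [0,0,0,0,0,0,-0.7],
    [0,0,0,0,0,0,-1],
    [0,0,0,0,0,0,-1],
    [0,0,0,0,0,0,-1],
    [0,0,0,0,0,0,-1],
    [0,0,0,0,0,0,-1]
  ],
  "grip_force": 25
}}

```text
t: 8.8
eef_pos: [0.4904, 0.188, 0.0812]
tcp_rot: [0.769, -0.64, -0.0, 0.0]
ft_force: [-2.7, -0.2, 4.9]
opening: 0.0193
grasp_force: 25.0
```

Request:
{"method": "carry_out", "body": {
  "rows": [
    [0,0,-0.01,0,0,0,-1],
    [0,0,-0.01,0,0,0,-1],
    [0,0,-0.01,0,0,0,-1],
    [0,0,0,0,0,0,-1]
  ]
}}

```text
t: 9.2
eef_pos: [0.4907, 0.1882, 0.0969]
tcp_rot: [0.769, -0.64, 0.0, -0.0]
ft_force: [-2.3, 0.1, 1.1]
opening: 0.0193
grasp_force: 25.0
```

Request:
{"method": "carry_out", "body": {
  "rows": [
    [0,0,-0.02,0,0,0,-1],
    [0,0,-0.03,0,0,0,-1],
    [0,0,-0.03,0,0,0,-1],
    [0,0,-0.03,0,0,0,-1],
    [0,0,-0.03,0,0,0,-1],
    [0,0,-0.03,0,0,0,-1],
    [0,0,-0.04,0,0,0,-1],
    [0,0,-0.04,0,0,0,-1],
    [0,0,-0.03,0,0,0,-1],
    [0,0,0,0,0,0,-1],
    [0,0,0,0,0,0,-1]
  ]
}}

```text
t: 10.3
eef_pos: [0.4906, 0.1882, 0.2363]
tcp_rot: [0.769, -0.64, -0.0, -0.001]
ft_force: [0.1, 0.3, -0.7]
opening: 0.0197
grasp_force: 25.0
```

```bash
python3 - <<'E'
from h import *
s=sense();print(s["t"],s["eef_pos"],s["opening"],s["ft_force"],s["joint_pos"])
p,d=grab_frame("wrist");cv2.imwrite("pics/w3.png",p[...,::-1])
p2,d2=grab_frame("scene");v=proj("scene",s["eef_pos"])[0].astype(int);print(v)
x0,y0=max(v[0]-60,0),max(v[1]-50,0);c=p2[y0:y0+110,x0:x0+120];cv2.imwrite("pics/s3.png",cv2.resize(c,None,fx=5,fy=5)[...,::-1]);print(x0,y0)
to(s,[.575,-.2365,s["eef_pos"][2]])
to(s,[.52,-.1,s["eef_pos"][2]])
E
```

```text
10.3 [0.49057302 0.18817233 0.23633296] 0.019657099552032174 [ 0.05755304  0.30519652 -0.65360829] [ 7.39795304e-01  1.04445975e-01 -3.00657732e-01 -2.07378783e-04
 -1.16460130e+00 -5.57035378e-01]
[396 128]
336 78
shift units [ 8.659e-01 -1.170e-02 -6.000e-04] yaw y -169.53 zaxis [ 7.e-04  9.e-04 -1.e+00]
shift units [ 5.774e-01  4.680e-02 -5.000e-04] yaw y -169.53 zaxis [ 7.e-04  9.e-04 -1.e+00]
```

View pics/s3.png

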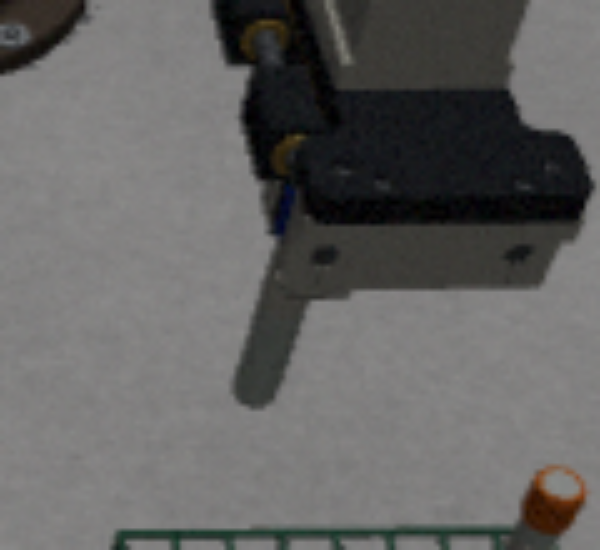

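View pics/w3.png

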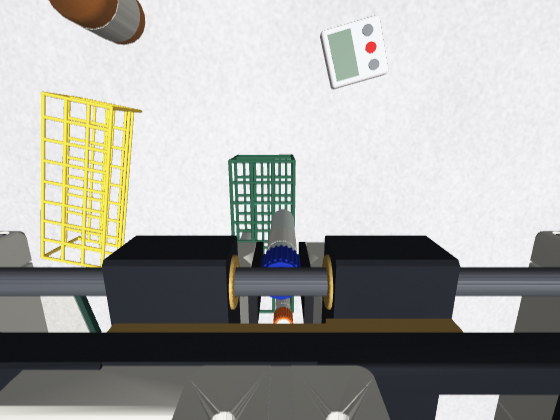

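The tube is out of the rack and hangs from the cap. The scene crop shows its round end at full-frame (387,157); the wrist view shows the cap at (282,258) and the round end near (283,215). I check its tilt from the depth.

```bash
cat >> h.py <<'E'
def tube(n,rng=(.076,.02)):
    "tube axis from surface points below the fingers, fit as a 8.5 mm cylinder"
    from scipy.optimize import least_squares
    s=sense();p,d=grab_frame(n);P=cloud(n,d,s);e=s["eef_pos"];c,T=T_of(n,s)
    r=np.hypot(P[...,0]-e[0],P[...,1]-e[1]);dz=P[...,2]-e[2]
    q=P[(d>0)&(r<.022)&(dz<-.004)&(dz>-.066)]-e
    f=lambda x:(lambda a,w:np.linalg.norm(np.cross(w,a),axis=1)-.0085)((lambda v:v/np.linalg.norm(v))(np.array([x[2],x[3],1])),q-np.array([x[0],x[1],-.035]))
    o=least_squares(f,[0,0,0,0],loss="soft_l1",f_scale=.001);x=o.x
    b=P[(d>0)&(r<.022)&(dz<-.03)&(dz>-.09)][:,2].min()
    print(n,len(q),"axis xy at mid (mm)",np.round(x[:2]*1e3,2),"tilt deg",np.round(np.degrees(x[2:]),2),"rms mm",np.sqrt(np.mean(o.fun**2))*1e3,"bottom xy",np.round(e[:2]+x[:2]-x[2:]*.04,4),"zmin",b-e[2])
    return s,x
E
python3 - <<'E'
from h import *
for n in("scene","top","wrist"):
    tube(n)
s=sense();print(proj("scene",[[*s["eef_pos"][:2],s["eef_pos"][2]-.075+.0085],s["eef_pos"]]))
E
```

```text
scene 211 axis xy at mid (mm) [-0.77 -2.03] tilt deg [1.14 0.35] rms mm 0.7475529195305509 bottom xy [0.4886 0.1856] zmin -0.07309364028694468
top 21 axis xy at mid (mm) [-2.47 -1.81] tilt deg [-0.13 -1.07] rms mm 0.27144069144952737 bottom xy [0.4878 0.1867] zmin -0.06699723860995038
wrist 712 axis xy at mid (mm) [-1.39 -0.45] tilt deg [0.98 0.19] rms mm 0.17542819782137725 bottom xy [0.4881 0.1872] zmin -0.06934776870151182
[[387.62844193 155.46807031]
 [395.76504193 128.80340857]]
```

Request:
{"method": "carry_out", "body": {
  "rows": [
    [0.02,0,0,0.148,0,0,-1],
    [0.045,0,0,0,0,0,-1],
    [0.045,0,0,0,0,0,-1],
    [0.045,0,0,0,0,0,-1],
    [0.045,0,0,0,0,0,-1],
    [0.045,0,0,0,0,0,-1],
    [0.045,0,0,0,0,0,-1],
    [0.045,0,0,0,0,0,-1],
    [0.045,0,0,0,0,0,-1],
    [0.045,0,0,0,0,0,-1],
    [0.045,0,0,0,0,0,-1],
    [0.045,0,0,0,0,0,-1],
    [0.045,0,0,0,0,0,-1],
    [0.045,0,0,0,0,0,-1],
    [0.045,0,0,0,0,0,-1],
    [0.045,0,0,0,0,0,-1],
    [0.02,0,0,0,0,0,-1],
    [0,0,0,0,0,0,-1],
    [0,0,0,0,0,0,-1],
    [0,0,0,0,0,0,-1]
  ]
}}

```text
t: 12.55
eef_pos: [0.5553, -0.1629, 0.2361]
tcp_rot: [0.769, -0.639, 0.006, -0.007]
ft_force: [-0.4, 0.2, -0.2]
opening: 0.0192
grasp_force: 25.0
```

```bash
python3 - <<'E'
from h import *
s,x=tube("wrist");print(s["t"],s["eef_pos"],s["ft_force"])
p,d=grab_frame("wrist");cv2.imwrite("pics/w4.png",p[...,::-1])
P=cloud("wrist",d,s)
dark=(p.max(2)<70)&(P[...,2]>.1)&(P[...,2]<.14)&(np.hypot(P[...,0]-.576,P[...,1]+.2365)<.03)
q=P[dark];print(len(q),q.mean(0),q.min(0),q.max(0))
t=q[q[:,2]>np.percentile(q[:,2],95)-.003];print(len(t),cv2.minEnclosingCircle(t[:,:2].astype(np.float32)*1000),t[:,2].mean())
h=cv2.convexHull(t[:,:2].astype(np.float32)*1000);print(cv2.fitEllipse(h))
E
```

```text
wrist 716 axis xy at mid (mm) [-0.76 -0.25] tilt deg [-0.    0.01] rms mm 0.17158442586764233 bottom xy [ 0.5546 -0.1632] zmin -0.06941780105913675
12.55 [ 0.55534532 -0.16292678  0.23608754] [-0.41171571  0.18121103 -0.1571533 ]
1577 [ 0.57510223 -0.2356886   0.11834425] [ 0.55677759 -0.25366415  0.10866679] [ 0.59308178 -0.21725617  0.12788269]
628 ((574.956298828125, -235.3395538330078), 18.585023880004883) 0.12530031805934871
((574.8550415039062, -235.3206329345703), (36.468177795410156, 36.81387710571289), 118.62671661376953)
```

View pics/w4.png

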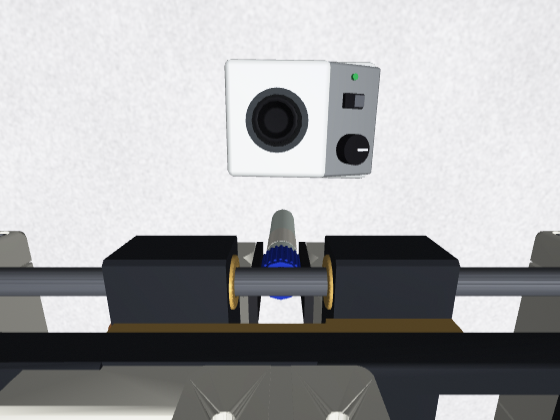

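The wrist view shows the mixer cup at (277,119) and the tube hanging straight, cap at (282,258). I align above the cup and go down to just above its floor.

Request:
{"method": "carry_out", "body": {
  "rows": [
    [0.03,-0.003,0,0,0,0,-1],
    [0.03,-0.003,0,0,0,0,-1],
    [0.03,-0.003,0,0,0,0,-1],
    [0.03,-0.003,0,0,0,0,-1],
    [0.029,-0.0017,0,0,0,0,-1],
    [0,0,0,0,0,0,-1],
    [0,0,0,0,0,0,-1]
  ]
}}

```text
t: 13.35
eef_pos: [0.5757, -0.2363, 0.2358]
tcp_rot: [0.768, -0.64, 0.005, -0.007]
ft_force: [-0.3, -0.2, -0.8]
opening: 0.0191
grasp_force: 25.0
```

```bash
python3 - <<'E'
from h import *
s,x=tube("wrist");print(s["t"],s["eef_pos"],s["ft_force"])
b=s["eef_pos"]+[*x[:2],0]-[*(x[2:]*.04),0];print("off mm",np.array([574.9,-235.3])-b[:2]*1e3)
E
```

```text
wrist 719 axis xy at mid (mm) [-0.79 -0.22] tilt deg [-0.02 -0.03] rms mm 0.17749412393387096 bottom xy [ 0.5749 -0.2365] zmin -0.07043452569430936
13.35 [ 0.57567381 -0.23627516  0.23575644] [-0.33629894 -0.17926125 -0.77461241]
off mm [0.00180844 1.17689016]
```

Request:
{"method": "carry_out", "body": {
  "rows": [
    [-0.0015,0,0.02,0,0,0,-1],
    [0,0,0.02,0,0,0,-1],
    [0,0,0.02,0,0,0,-1],
    [0,0,0.016,0,0,0,-1],
    [0,0,0.006,0,0,0,-1],
    [0,0,0,0,0,0,-1],
    [0,0,0,0,0,0,-1]
  ]
}}

```text
t: 14.1
eef_pos: [0.5766, -0.2347, 0.1955]
tcp_rot: [0.769, -0.64, 0.006, -0.007]
ft_force: [0.0, 0.1, -0.4]
opening: 0.0195
grasp_force: 25.0
```

Request:
{"method": "carry_out", "body": {
  "rows": [
    [0,0,0.004,0,0,0,-1],
    [0,0,0.004,0,0,0,-1],
    [0,0,0,0,0,0,-1],
    [0,0,0,0,0,0,-1]
  ]
}}

```text
t: 14.5
eef_pos: [0.5764, -0.2346, 0.1912]
tcp_rot: [0.769, -0.64, 0.006, -0.007]
ft_force: [1.1, -0.1, -0.4]
opening: 0.0191
grasp_force: 25.0
```

Request:
{"method": "carry_out", "body": {
  "rows": [
    [0,0,0.002,0,0,0,-1],
    [0,0,0.002,0,0,0,-1],
    [0,0,0,0,0,0,-1],
    [0,0,0,0,0,0,-1]
  ]
}}

```text
t: 14.9
eef_pos: [0.5765, -0.2346, 0.1892]
tcp_rot: [0.769, -0.64, 0.006, -0.007]
ft_force: [-0.4, -0.4, -1.0]
opening: 0.0191
grasp_force: 25.0
```

Bias about −0.5 N. Continue 1 mm at a time.

Request:
{"method": "carry_out", "body": {
  "rows": [
    [0,0,0.002,0,0,0,-1],
    [0,0,0.002,0,0,0,-1],
    [0,0,0,0,0,0,-1],
    [0,0,0,0,0,0,-1]
  ]
}}

```text
t: 15.3
eef_pos: [0.5765, -0.2346, 0.1872]
tcp_rot: [0.769, -0.64, 0.006, -0.007]
ft_force: [-0.9, -0.2, -0.5]
opening: 0.0194
grasp_force: 25.0
```

Request:
{"method": "carry_out", "body": {
  "rows": [
    [0,0,0.002,0,0,0,-1],
    [0,0,0,0,0,0,-1],
    [0,0,0,0,0,0,-1]
  ]
}}

```text
t: 15.6
eef_pos: [0.5767, -0.2347, 0.1865]
tcp_rot: [0.769, -0.64, 0.006, -0.007]
ft_force: [0.1, 0.1, 0.7]
opening: 0.0192
grasp_force: 25.0
```

Request:
{"method": "carry_out", "body": {
  "rows": [
    [0,0,0.002,0,0,0,-1],
    [0,0,0,0,0,0,-1],
    [0,0,0,0,0,0,-1]
  ]
}}

```text
t: 15.9
eef_pos: [0.5767, -0.2346, 0.1854]
tcp_rot: [0.769, -0.64, 0.006, -0.007]
ft_force: [-0.8, -0.1, 2.3]
opening: 0.0195
grasp_force: 25.0
```

Request:
{"method": "carry_out", "body": {
  "rows": [
    [0,0,0.002,0,0,0,-1],
    [0,0,0.002,0,0,0,-1],
    [0,0,0,0,0,0,-1],
    [0,0,0,0,0,0,-1]
  ]
}}

```text
t: 16.3
eef_pos: [0.5768, -0.2346, 0.1834]
tcp_rot: [0.769, -0.64, 0.006, -0.007]
ft_force: [-0.8, 0.2, 3.8]
opening: 0.0191
grasp_force: 25.0
```

Request:
{"method": "carry_out", "body": {
  "rows": [
    [0,0,0.002,0,0,0,-1],
    [0,0,0,0,0,0,-1],
    [0,0,0,0,0,0,-1],
    [0,0,0,0,0,0,-1]
  ]
}}

```text
t: 16.7
eef_pos: [0.5768, -0.2347, 0.1826]
tcp_rot: [0.769, -0.64, 0.006, -0.007]
ft_force: [-0.6, 0.1, 6.2]
opening: 0.0188
grasp_force: 25.0
```

```bash
python3 - <<'E'
from h import *
F=[];Z=[]
for i in range(10):
    p,d=grab_frame("scene");s=sense();F.append(s["ft_force"]);Z.append(s["eef_pos"][2])
print(s["t"],np.mean(F,0),np.std(F,0),np.mean(Z),np.std(Z))
P=cloud("scene",d);b=(p.max(2)<60)&(P[...,2]>.1)&(P[...,2]<.14)&(np.hypot(P[...,0]-.576,P[...,1]+.2365)<.025);print("rim z",b.sum(),np.percentile(P[b][:,2],[80,90,97]))
p0=cv2.imread("pics/scene0.png")[...,::-1];P=cloud("scene",np.load("pics/scene0d.npy"));b=(p0.max(2)<60)&(P[...,2]>.1)&(P[...,2]<.14)&(np.hypot(P[...,0]-.576,P[...,1]+.2365)<.025);print("rim z before",b.sum(),np.percentile(P[b][:,2],[80,90,97]))
c=p[120:240,110:230];cv2.imwrite("pics/s5.png",cv2.resize(c,None,fx=5,fy=5)[...,::-1])
E
```

```text
17.2 [-0.7664552  -0.01498912  5.61439774] [0.39386521 0.72736856 0.39491502] 0.18253774656663113 1.2529030413427864e-05
rim z 228 [0.12403081 0.13066261 0.13798539]
rim z before 273 [0.1267731  0.12736964 0.12807551]
```

View pics/s5.png

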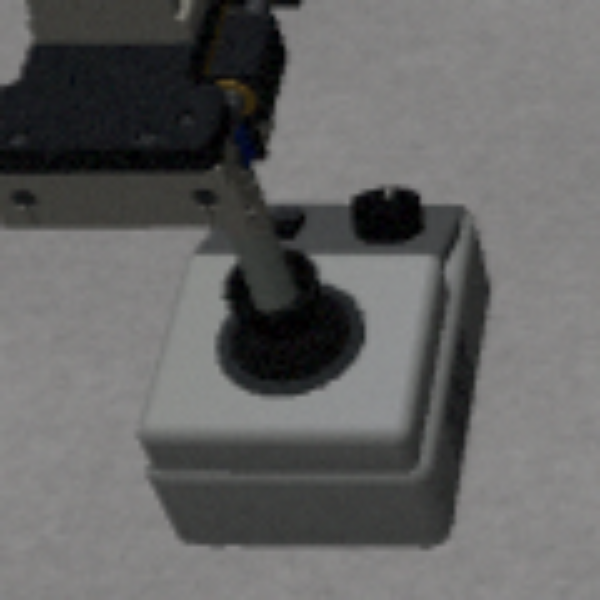

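The tube stands in the cup, centred at about (273,290) of the 5x crop. Mean force is 5.6 N plus the 0.5 N offset, so about 4 mm travel. I hold for over 4 s.

Request:
{"method": "carry_out", "body": {
  "rows": [
    [0,0,0,0,0,0,-1],
    [0,0,0,0,0,0,-1],
    [0,0,0,0,0,0,-1],
    [0,0,0,0,0,0,-1],
    [0,0,0,0,0,0,-1],
    [0,0,0,0,0,0,-1],
    [0,0,0,0,0,0,-1],
    [0,0,0,0,0,0,-1],
    [0,0,0,0,0,0,-1],
    [0,0,0,0,0,0,-1],
    [0,0,0,0,0,0,-1],
    [0,0,0,0,0,0,-1],
    [0,0,0,0,0,0,-1],
    [0,0,0,0,0,0,-1],
    [0,0,0,0,0,0,-1],
    [0,0,0,0,0,0,-1],
    [0,0,0,0,0,0,-1],
    [0,0,0,0,0,0,-1],
    [0,0,0,0,0,0,-1],
    [0,0,0,0,0,0,-1]
  ]
}}

```text
t: 19.2
eef_pos: [0.5768, -0.2347, 0.1825]
tcp_rot: [0.769, -0.64, 0.006, -0.007]
ft_force: [-0.6, 0.2, 5.4]
opening: 0.0195
grasp_force: 25.0
```

Request:
{"method": "carry_out", "body": {
  "rows": [
    [0,0,0,0,0,0,-1],
    [0,0,0,0,0,0,-1],
    [0,0,0,0,0,0,-1],
    [0,0,0,0,0,0,-1],
    [0,0,0,0,0,0,-1],
    [0,0,0,0,0,0,-1],
    [0,0,0,0,0,0,-1],
    [0,0,0,0,0,0,-1],
    [0,0,0,0,0,0,-1],
    [0,0,0,0,0,0,-1],
    [0,0,0,0,0,0,-1],
    [0,0,0,0,0,0,-1],
    [0,0,0,0,0,0,-1],
    [0,0,0,0,0,0,-1],
    [0,0,0,0,0,0,-1],
    [0,0,0,0,0,0,-1],
    [0,0,0,0,0,0,-1],
    [0,0,0,0,0,0,-1],
    [0,0,0,0,0,0,-1],
    [0,0,0,0,0,0,-1]
  ]
}}

```text
t: 21.2
eef_pos: [0.5768, -0.2347, 0.1825]
tcp_rot: [0.769, -0.64, 0.006, -0.007]
ft_force: [0.2, 0.4, 5.7]
opening: 0.0193
grasp_force: 25.0
```

```bash
python3 - <<'E'
from h import *
F=[]
for i in range(8):
    grab_frame("top");s=sense();F.append(s["ft_force"])
print(s["t"],np.mean(F,0),s["eef_pos"],s["opening"]);tube("wrist")
E
```

```text
21.6 [-0.64886409 -0.02801337  5.80506202] [ 0.57682572 -0.23465049  0.18254639] 0.01939101077915244
wrist 1362 axis xy at mid (mm) [-1.01 -0.7 ] tilt deg [0.55 1.81] rms mm 5.3218469853992305 bottom xy [ 0.5754 -0.2366] zmin -0.0899956457253975
```

```bash
python3 -c "from plant import *;print(sign_off())"
```

```text
the job is handed in; nothing more can be done
None
```

The blue cap is pushed fully home, and the gripper is holding the tube upright in the mixer cup, about 4 mm down (about 6 N). It mixed there for over 4 s, and I handed the job in at 21.6 s.

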